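# Pack the charger and fold its carton shut

## Task

Pack the white charger away: push it along the bottom of its open cardboard carton, under the cardboard ledge, until it is fully home against the end wall. Then fold the carton's two short end flaps down flat, and after them the two long flaps flat over the top, so that the carton is left closed. Leave the other things on the bench where they are.

Things in the scene. Friction and masses are not known exactly. Their poses are not given: they have to be found in the camera images.
- carton: Open-topped brown cardboard carton, fixed to the bench. Outside 138 (x) x 248 (y) x 80 mm high, walls and floor 4 mm thick; origin at the centre of its underside, z up, y along its length. Four flaps are hinged on its upper rim
- channel (a point): Centre of the carton's inner floor (4 mm above the carton's origin). Two cardboard inserts 46 mm high along the long walls leave a channel 84 mm wide here: x from -42 to 42 mm, y from -120 to 120 mm in the carton's frame
- ledge (a point): Middle of the free edge of the horizontal cardboard ledge that bridges the channel at the carton's +y end, at y = 70, z = 52 mm (its underside) in the carton's frame. The ledge runs from there 50 mm to the end wall at y = 120 mm and is 4 mm thick
- charger: White plastic battery charger box, 70 (x) x 100 (y) x 42 mm high, about 0.35 kg, lying loose on the carton's floor in the channel; origin at the centre of its underside, y along its length. Fully home, its +y end face touches the carton's end wall under the ledge, and its origin is at y = 70 mm in the carton's frame
- flap_end_ledge (a joint): Angle of the short end flap at the carton's +y (ledge) end, rad: 0 folded down flat, about 1.57 upright, more is leaning outwards (stop at 2.3). Flap 126 mm wide, 67 mm from hinge to free edge, 3 mm thick; hinge along the carton's x at y = 122, z = 80 mm. Stiff enough to stay where it is left
- flap_end_plain (a joint): The same for the short end flap at the -y end (hinge at y = -122, z = 80 mm)
- flap_long_front (a joint): Angle of the long flap on the carton's -x side, rad, 0 folded down flat, about 1.57 upright, more is leaning outwards. Flap 246 mm wide, 66 mm from hinge to free edge, 3 mm thick; hinge along the carton's y at x = -67, z = 84 mm. Stays where it is left
- flap_long_back (a joint): The same for the long flap on the +x side (hinge at x = 67, z = 84 mm)
- flap_end_ledge_edge (a point): Middle of the free edge of the short flap at the ledge end
- flap_end_plain_edge (a point): Middle of the free edge of the short flap at the other end
- flap_long_front_edge (a point): Middle of the free edge of the long flap on the -x side
- flap_long_back_edge (a point): Middle of the free edge of the long flap on the +x side
- screwdriver: Bystander: red-handled screwdriver lying on the bench, 200 mm long
- spanner: Bystander: chrome ring spanner lying on the bench, 196 mm long, 11 mm thick
- cup: Bystander: clear plastic cup with three steel bolts in it, 76 mm across, 90 mm high; origin under its centre
- tape_roll: Bystander: grey roll of tape lying flat, 90 mm across, 45 mm high
- spray_can: Bystander: can standing upright, 60 mm across, 170 mm high
- sanding_block: Bystander: cork sanding block, 70 x 120 x 35 mm
- parts_bin: Bystander: closed black flip-top parts bin, fixed, 160 x 220 x 116 mm high with a lid knob on top; origin under its centre
Mind the look-alikes: they are no part of the job. There is more than one size of the charger; the job needs the smallest.

How it is judged:
By the outcome, as a careful person would: the job done as asked, in the order asked, and still so for the second after the job is handed in, with the robot touching nothing.
It also fails if it takes over 54 s, if anything falls off the work surface, if the arm or the gripper's body presses on something with over 40 N, if the wrist force passes 120 N, or if a joint passes its speed limit or range.

## Robot

A 6-joint arm with a two-finger parallel gripper is mounted at the origin on the work surface. World frame = base frame: x ahead of the robot, y to its left, z up, the work surface at z = 0. Lengths are in m, angles in rad, forces in N, time in s.
With the tool pointing down it reaches from about 0.225 to 0.875 m from the base axis. Payload 3.4 kg.
Tool frame: the origin (TCP) lies between the finger pads; the fingertips stand 11 mm ahead of it and the grasp point (between the pads) lies 8 mm behind it (tips_ahead is the distance from the TCP to the fingertips, in m); z points along the fingers, x is the direction in which the jaws open and shut, and the axes are right-handed (so a half turn about z gives the same grasp; the last joint's range is limited). The gripper opens to 85 mm and grips with 20 to 120 N. Pads are 22 mm wide; open, the fingers measure 114 mm over their backs; the gripper's body (76 mm by 85 mm) begins 54 mm behind the grasp point. The pads swing forward as they close: fully open they stand 13 mm farther back than shut.
Start: joints at [0.996, 0.276, 1.505, -0, 1.361, -0.121], TCP at [0.252, 0.517, 0.242] pointing down, gripper open.
Joint ranges: [-2.89, 2.89], [-0.75, 2.08], [0.22, 2.7], [-1.18, 4.32], [0.11, 2.71], [-2.7, 2.7]. Speed limits (rad/s): [2.57, 2.57, 3.14, 3.14, 3.14, 3.14].

## Interface

Orientations are given as a unit quaternion [w, x, y, z].
In Python, from rig import get_state, get_image, sign_off, masks_of, tips_ahead gives the robot as it stands.
- The arm moves only by the tool play_rows, never from a script. Its argument "series" is a list of rows, each an object of numbers: "fingers": the closure, from -1 (fully open) to 1 (shut); "dx", "dy", "dz": the shift along the world's x, y, z in mm; "turn": the turn about the world's z in rad. A call has 1 to 20 rows; each row shifts and turns the pose as measured when the row begins; what a row does not reach is not made up. A row lasts 1/12 s, in which the tool goes at most 41.7 mm and 7.16 degrees, less where a joint would pass 70% of its speed; a pose out of reach is approached as far as the arm can. A call with a gripper value outside its range is refused whole. The fingers move at their own pace and stop on an object; "squeeze" is the grip in N (left out, the last holds). Time passes only in rows, so rows that do not move let the fingers close. It gives the time, the measured TCP pose, the force and the opening at its end, in the units of the state.
- get_state(): the state, without advancing time (a new reading comes with each control period).
- get_image(name): name is "side" or "top" or "wrist"; returns a dict with "pixels" (384x512x3 uint8, red, green, blue), "vfov" (degrees; the focal length in pixels is half the picture's height over the tangent of half this angle, whatever the lens; pixels are square), "cx", "cy" (the principal point, pixels), "rvec" (rotation vector, rad) and "tvec" (3), from world to camera coordinates, as OpenCV has them; the wrist camera has in their place "hand_eye" (4x4, takes a point from camera to tool coordinates, whose origin is the TCP and whose axes are the tool frame's). Camera axes: x right, y down, z forward; pixel columns grow to the right and rows downward; lengths in m; the calibration is good to about 2 mm. The wrist camera is an equidistant fisheye: a pixel r from the principal point sees the ray r / f radians off the axis. A picture is of the moment at which its call begins: read the wrist's pose just before it. There is no depth.
- sign_off(): hands the job in, once; it reports no verdict.
Trained networks look in a picture, given as the dict that the camera call returned (one of the last four; its "shot" number tells which), for a name from the list of things; names that differ only in an ending like _2 or _b are one class to them, and where a whole thing is asked for, a point or a joint stands for the part that bears it (a point fixed in the world has none). Each returns a list of dicts, best first, with "p" (0 to 1); they miss things now and then, are a little off and sometimes report something else, mostly with a low value. They report only what shows in the picture. A call takes as long as a camera call. They do not tell look-alikes from the thing itself.
- masks_of(picture, label): "region" (384x512 bool, what is visible of it) and "xy" ([column, row] in pixels, amid what is visible of it).
The state is a dict: "clock": time; "qpos": joint angles; "qd": joint speeds; "effort": joint torques, N m; "position": TCP position; "ee_rot": TCP orientation; "contact_force": force on the tool from outside, world axes, zero at the start; "moment": the same for the moment, N m; "width": finger opening in m.
Only numpy, scipy, OpenCV 4.12 (cv2) and the standard library are available. Lean on these libraries where they do the work, as an engineer would, in place of code of your own. Each camera call takes 0.05 s, during which the arm holds its last target. There are 200 camera calls.

## Working session

There is one attempt and no reset: what is moved stays moved. The work goes in short steps, Python scripts to look and compute and a tool call to move; the robot and the scene stay as the last step left them, time stands still between calls to the robot, and variables do not carry over. Pictures are saved under pics/ and viewed, about 8 in all and at most 12, crops included, and the job is handed in when it is done.

Besides the shell and the picture viewer there is one more tool, called in YAML: its name, and indented under it one key for each argument. play_rows: Moves the arm, as the interface text tells. Its arguments: {"type":"object","properties":{"series":{"type":"array"},"squeeze":{"type":"number"}},"required":["series"]}

```bash
mkdir -p pics
cat > h.py <<'E'
import numpy as np, cv2
from rig import *
def save(im,n,crop=None,s=1.5):
    p=im["pixels"]
    if crop: p=p[crop[1]:crop[3],crop[0]:crop[2]]
    cv2.imwrite("pics/"+n,cv2.cvtColor(cv2.resize(p,None,fx=s,fy=s,interpolation=cv2.INTER_CUBIC),cv2.COLOR_RGB2BGR))
def K(im):
    f=im["pixels"].shape[0]/2/np.tan(np.radians(im["vfov"])/2)
    return np.array([[f,0,im["cx"]],[0,f,im["cy"]],[0,0,1]])
def proj(im,P):
    return cv2.projectPoints(np.array(P,float).reshape(-1,3),np.array(im["rvec"],float),np.array(im["tvec"],float),K(im),None)[0].reshape(-1,2)
def ray(im,uv,z):
    R=cv2.Rodrigues(np.array(im["rvec"],float))[0];c=-R.T@np.array(im["tvec"],float).ravel()
    d=R.T@np.linalg.inv(K(im))@np.array([uv[0],uv[1],1.]);return c+d*(z-c[2])/d[2]
E
python3 - <<'E'
from h import *
t=get_image("top");save(t,"top1.png")
s=get_image("side");save(s,"side1.png")
print(get_state())
for n,i in(("top",t),("side",s)):
    print(n,i["rvec"],i["tvec"],i["vfov"],i["cx"],i["cy"])
    for l in("charger","carton","flap_end_ledge","flap_end_plain","flap_long_front","flap_long_back","ledge"):
        try: print(l,[(round(d["p"],2),np.round(d["xy"]).tolist(),int(d["region"].sum())) for d in masks_of(i,l)])
        except Exception as e: print(l,e)
E
```

```text
{'clock': 0.1, 'qpos': array([ 9.96021661e-01,  2.76518125e-01,  1.50603513e+00, -2.51332772e-05,
        1.36071562e+00, -1.21037039e-01]), 'qd': array([-0.00160824, -0.00195501, -0.00240466,  0.00109121, -0.00025587,
       -0.00029471]), 'effort': array([ 2.39587698e-04, -4.17698765e+01, -2.46404672e+01, -5.67484476e-04,
        5.76539256e-03, -2.38444477e-05]), 'position': array([0.25181064, 0.516402  , 0.24152258]), 'ee_rot': array([ 3.66212889e-04,  8.48033691e-01,  5.29941653e-01, -7.53969419e-04]), 'contact_force': array([ 0.01516416,  0.61199287, -0.2121693 ]), 'moment': array([-0.02274732, -0.03747219,  0.00603462]), 'width': 0.08550249724838346}
top [ 2.13703252 -2.14624927  0.1527931 ] [0.06750245 0.51509566 1.43665995] 42.58034048765621 262.9414035213408 187.12030351493462
charger [(0.89, [263.0, 183.0], 816), (0.6, [349.0, 197.0], 1549), (0.58, [251.0, 114.0], 1548)]
carton [(0.61, [258.0, 170.0], 5124)]
flap_end_ledge [(0.97, [215.0, 192.0], 557)]
flap_end_plain [(0.4, [259.0, 170.0], 5158), (0.4, [254.0, 154.0], 998), (0.38, [404.0, 161.0], 581)]
flap_long_front []
flap_long_back [(0.71, [251.0, 155.0], 858), (0.37, [377.0, 127.0], 1019)]
ledge [(0.84, [260.0, 174.0], 5239), (0.68, [106.0, 209.0], 4869)]
side [ 2.24218678 -0.24862838  0.10900841] [-0.49409203  0.15572665  1.45910329] 47.94728095641054 256.6792452757938 187.9089643485336
charger [(0.71, [260.0, 187.0], 198), (0.7, [316.0, 179.0], 935), (0.43, [292.0, 152.0], 412)]
carton [(0.58, [265.0, 176.0], 3723)]
flap_end_ledge [(0.94, [244.0, 155.0], 481)]
flap_end_plain [(0.74, [277.0, 196.0], 514), (0.64, [242.0, 178.0], 396)]
flap_long_front [(0.58, [242.0, 183.0], 380)]
flap_long_back [(0.7, [279.0, 168.0], 693), (0.64, [230.0, 303.0], 299)]
ledge [(0.81, [267.0, 180.0], 3722)]
```

View pics/top1.png

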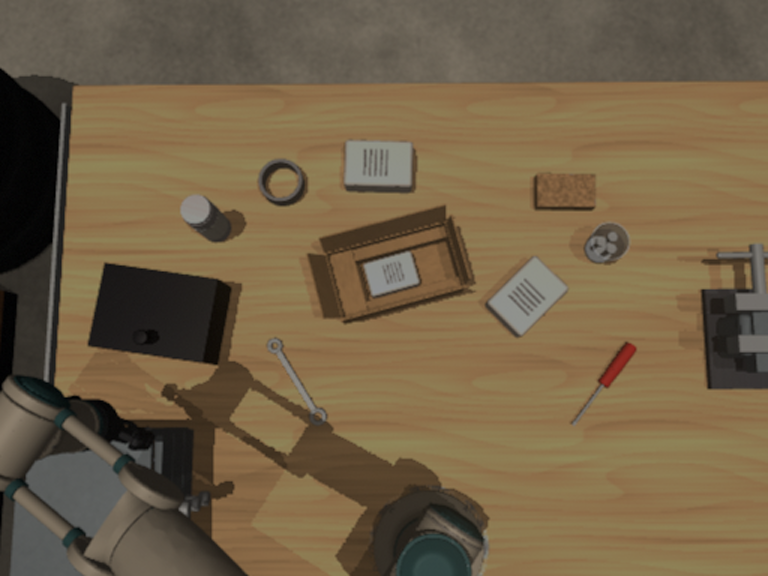

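View pics/side1.png

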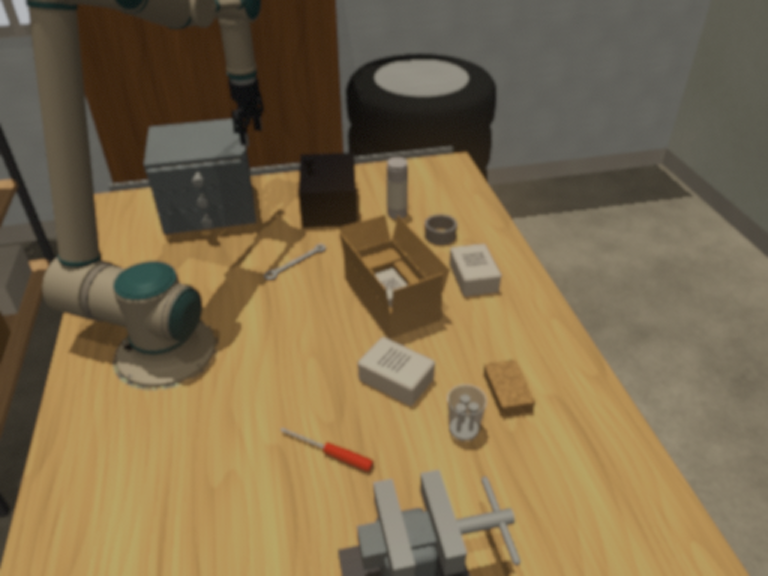

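The charger candidates in the top view are (263,183) inside the carton, (349,197) and (251,114) loose on the bench. The one in the carton is the smallest and is the target. I'll check it in a close crop.

Run:
```python
from h import *
t=get_image("top");s=get_image("side")
a=cv2.resize(t["pixels"][132:222,198:328],None,fx=6,fy=6,interpolation=cv2.INTER_CUBIC)
cv2.imwrite("pics/c1.png",a[:,:,::-1])
a=cv2.resize(s["pixels"][135:225,215:310],None,fx=6.5,fy=6.5,interpolation=cv2.INTER_CUBIC)
cv2.imwrite("pics/c2.png",a[:,:,::-1])
for uv in((219,214-34),(263,183),(232,213),(315,190)): print(uv,ray(t,uv,0.08))
```

```text
(219, 180) [0.53078552 0.19313475 0.08      ]
(263, 183) [0.52130864 0.06483466 0.08      ]
(232, 213) [0.43405333 0.15467771 0.08      ]
(315, 190) [ 0.49999928 -0.08610986  0.08      ]
```

View pics/c1.png

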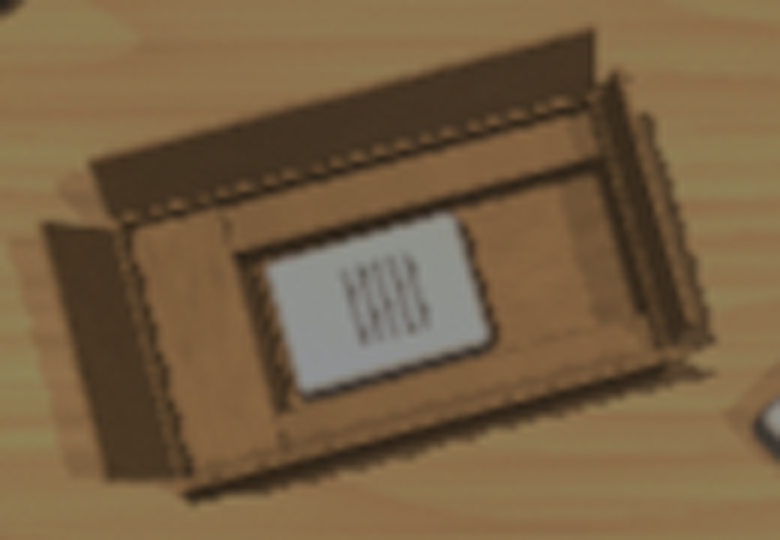

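View pics/c2.png

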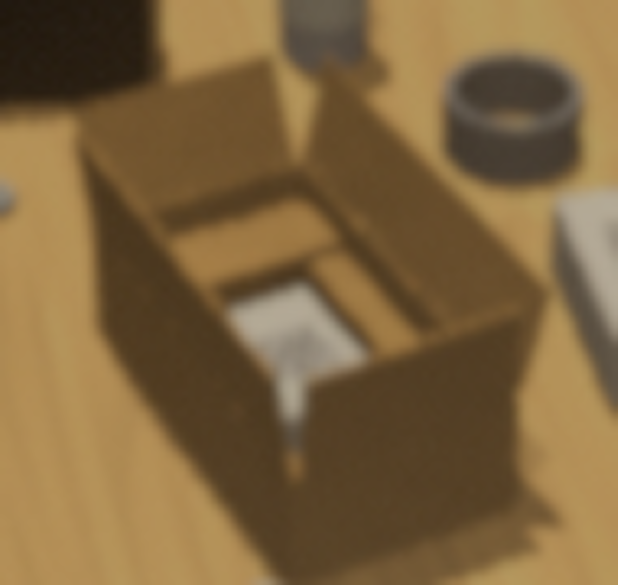

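The crops show the target is the white box in the carton, top face at crop pixels (265,260), (455,212), (492,340) and (305,395). The ledge is at the left end, the +y end. The flaps are near upright, and the ledge and back flaps lean outwards. Next I fit the carton, charger and flap angles from these corners.

```bash
cat > fit.py <<'E'
from h import *
from scipy.optimize import least_squares
def T(p,P):
    c,s=np.cos(p[2]),np.sin(p[2]);P=np.atleast_2d(P)
    return np.c_[p[0]+c*P[:,0]-s*P[:,1],p[1]+s*P[:,0]+c*P[:,1],P[:,2]]
# flap points
def le(a,u): return [u*.063,.122-.067*np.cos(a),.08+.067*np.sin(a)]
def pl(a,u): return [u*.063,-.122+.067*np.cos(a),.08+.067*np.sin(a)]
def fr(a,u): return [-.067+.066*np.cos(a),u*.123,.084+.066*np.sin(a)]
def bk(a,u): return [.067-.066*np.cos(a),u*.123,.084+.066*np.sin(a)]
E
python3 - <<'E'
from fit import *
t=get_image("top");s=get_image("side")
A=lambda x,y:(np.array([x,y])+.0)/6+[198,132]-.4
B=lambda x,y:(np.array([x,y])+.0)/6.5+[215,135]-.4
def model(q):
    a,b,c,d=q[3:7]
    top=[([.067,.123,.084],A(122,218)),([.067,-.123,.084],A(592,97)),([-.063,.122,.08],A(185,478)),([.063,.122,.08],A(124,232)),
      (le(a,1),A(45,225)),(le(a,-1),A(110,480)),(bk(d,1),A(92,160)),(bk(d,-1),A(592,30)),(fr(c,1),A(187,497)),(pl(b,1),A(615,72)),
      ([.042,.07,.056],A(235,250))]
    side=[(le(a,-1),B(80,130)),(le(a,1),B(268,58)),(bk(d,-1),B(545,292)),(bk(d,1),B(330,78)),(pl(b,-1),B(302,385)),(pl(b,1),B(530,308)),([-.069,-.124,0],B(288,585)),([-.069,.124,0],B(103,325)),(fr(c,1),B(85,150))]
    r=[]
    for im,L in((t,top),(s,side)):
        r.append(proj(im,T(q,np.array([p for p,_ in L])))-np.array([u for _,u in L]))
    return np.vstack(r)
r=least_squares(lambda q:model(q).ravel(),[.52,.08,.2,2,1.6,1.6,2],loss="soft_l1")
print(np.round(r.x,4));print(np.round(model(r.x),1).tolist())
np.save("q.npy",r.x)
for u in((265,260),(455,212),(492,340),(305,395)):
    w=ray(t,A(*u),.046)-[r.x[0],r.x[1],0];c_,s_=np.cos(r.x[2]),np.sin(r.x[2]);print(u,c_*w[0]+s_*w[1],-s_*w[0]+c_*w[1])
E
```

```text
[0.5321 0.063  0.2606 2.0475 1.6377 1.7554 1.8207]
[[-1.0, 0.2], [1.8, -1.2], [0.1, -0.2], [-0.5, -0.6], [-0.0, -0.5], [0.3, 0.2], [0.3, 0.1], [1.7, -0.8], [-1.0, -0.2], [1.0, -1.2], [0.5, 0.0], [-1.6, -2.9], [-0.1, -0.6], [0.5, -0.3], [-1.1, -3.1], [-0.3, -0.6], [-1.9, -0.1], [0.0, 1.5], [-1.5, 1.5], [-3.2, -2.8]]
(265, 260) 0.03548201930752952 0.05827632640854104
(455, 212) 0.03409285098886833 -0.03952211640576998
(492, 340) -0.033033011703869485 -0.040148034860068904
(305, 395) -0.03528298184782893 0.05647784901894025
```

play_rows:
  series:
    - {"dx": 20,"dy": -35,"turn": -0.06,"fingers": 0.4}
    - {"dx": 20,"dy": -35,"turn": -0.06,"fingers": 0.4}
    - {"dx": 20,"dy": -35,"turn": -0.06,"fingers": 0.4}
    - {"dx": 20,"dy": -35,"turn": -0.06,"fingers": 0.4}
    - {"dx": 20,"dy": -35,"turn": -0.06,"fingers": 0.4}
    - {"dx": 20,"dy": -35,"turn": -0.06,"fingers": 0.4}
    - {"dx": 20,"dy": -35,"turn": -0.06,"fingers": 0.4}
    - {"dx": 20,"dy": -35,"turn": -0.06,"fingers": 0.4}
    - {"dx": 20,"dy": -35,"turn": -0.06,"fingers": 0.4}
    - {"dx": 20,"dy": -35,"turn": -0.06,"fingers": 0.4}
    - {"dx": 20,"dy": -35,"turn": -0.06,"fingers": 0.4}
    - {"dx": 20,"dy": -35,"turn": -0.06,"fingers": 0.4}
    - {"dx": 20,"dy": -35,"turn": -0.06,"fingers": 0.4}
    - {"dx": 20,"dy": -35,"turn": -0.06,"fingers": 0.4}

```text
invalid input at $.series[0]: expected keys fingers, dx, dy, dz, turn
```

play_rows:
  series:
    - {"dx": 20,"dy": -35,"dz": 0,"turn": -0.06,"fingers": 0.4}
    - {"dx": 20,"dy": -35,"dz": 0,"turn": -0.06,"fingers": 0.4}
    - {"dx": 20,"dy": -35,"dz": 0,"turn": -0.06,"fingers": 0.4}
    - {"dx": 20,"dy": -35,"dz": 0,"turn": -0.06,"fingers": 0.4}
    - {"dx": 20,"dy": -35,"dz": 0,"turn": -0.06,"fingers": 0.4}
    - {"dx": 20,"dy": -35,"dz": 0,"turn": -0.06,"fingers": 0.4}
    - {"dx": 20,"dy": -35,"dz": 0,"turn": -0.06,"fingers": 0.4}
    - {"dx": 20,"dy": -35,"dz": 0,"turn": -0.06,"fingers": 0.4}
    - {"dx": 20,"dy": -35,"dz": 0,"turn": -0.06,"fingers": 0.4}
    - {"dx": 20,"dy": -35,"dz": 0,"turn": -0.06,"fingers": 0.4}
    - {"dx": 20,"dy": -35,"dz": 0,"turn": -0.06,"fingers": 0.4}
    - {"dx": 20,"dy": -35,"dz": 0,"turn": -0.06,"fingers": 0.4}
    - {"dx": 20,"dy": -35,"dz": 0,"turn": -0.06,"fingers": 0.4}
    - {"dx": 20,"dy": -35,"dz": 0,"turn": -0.06,"fingers": 0.4}

```text
clock: 2.17
position: [0.5341, 0.0157, 0.2443]
ee_rot: [-0.002, 0.992, 0.125, 0.006]
contact_force: [-0.5, 0.5, 0.3]
width: 0.0255
```

play_rows:
  series:
    - {"dx": 17,"dy": -25,"dz": 0,"turn": 0.01,"fingers": 0.4}
    - {"dx": 0,"dy": 0,"dz": 0,"turn": 0,"fingers": 0.4}

```text
clock: 2.33
position: [0.5557, -0.0179, 0.2442]
ee_rot: [0.001, 0.992, 0.126, 0.008]
contact_force: [0.4, -1.2, 0.2]
width: 0.0257
```

```bash
cat > st.py <<'E'
from fit import *
def st():
    s=get_state();q=np.load("q.npy");p=s["position"];w=p-[q[0],q[1],0];c,sn=np.cos(q[2]),np.sin(q[2])
    try: ta=tips_ahead() if callable(tips_ahead) else tips_ahead
    except Exception as e: ta=e
    print("t",round(s["clock"],2),"carton xyz",np.round([c*w[0]+sn*w[1],-sn*w[0]+c*w[1],p[2]],4),"world",np.round(p,4),"F",np.round(s["contact_force"],1),"w",round(s["width"],4),"tips",ta,"rot",np.round(s["ee_rot"],3))
E
python3 -c "
from st import *
st();w=get_image('wrist');save(w,'w1.png')"
```

```text
t 2.33 carton xyz [ 0.0019 -0.0842  0.2442] world [ 0.5557 -0.0179  0.2442] F [ 0.4 -1.2  0.2] w 0.0257 tips 0.011 rot [0.001 0.992 0.126 0.008]
```

View pics/w1.png

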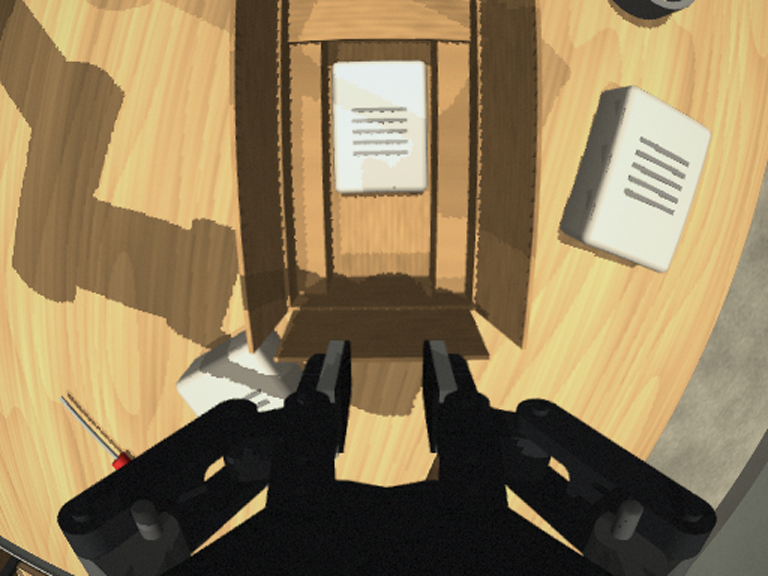

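The wrist view shows the charger at about (380,125) in the picture, the ledge above it and the channel aligned with the tool. The plain flap is near (382,335). I'll check the fit against this picture before descending.

```bash
cat >> st.py <<'E'
from scipy.spatial.transform import Rotation as Ro
def wproj(w,s,P):
    P=np.atleast_2d(P);q=s["ee_rot"];R=Ro.from_quat([q[1],q[2],q[3],q[0]]).as_matrix()
    H=np.array(w["hand_eye"]);X=(P-s["position"])@R;C=(X-H[:3,3])@H[:3,:3]
    f=192/np.tan(np.radians(w["vfov"])/2);r=np.hypot(C[:,0],C[:,1]);k=f*np.arctan2(r,C[:,2])/r
    return np.c_[w["cx"]+k*C[:,0],w["cy"]+k*C[:,1]]
E
python3 -c "
from st import *
s=get_state();w=get_image('wrist');q=np.load('q.npy')
n=['hingeL','hingeR','plL','plR','chgTL','chgTR','chgBL','chgBR','ledgeL','ledgeR','frB','bkB']
P=[[-.063,-.122,.08],[.063,-.122,.08],pl(q[4],-1),pl(q[4],1),[-.035,.059,.046],[.035,.059,.046],[-.035,-.041,.046],[.035,-.041,.046],[-.042,.07,.056],[.042,.07,.056],fr(q[5],-1),bk(q[6],-1)]
for a,b in zip(n,wproj(w,s,T(q,P))*1.5): print(a,b.round())
"
```

```text
hingeL [294. 315.]
hingeR [469. 313.]
plL [275. 363.]
plR [490. 361.]
chgTL [331.  62.]
chgTR [428.  61.]
chgBL [334. 196.]
chgBR [428. 195.]
ledgeL [320.  45.]
ledgeR [439.  44.]
frB [248. 359.]
bkB [523. 355.]
```

play_rows:
  series:
    - {"dx": -3,"dy": 5,"dz": -20,"turn": 0.01,"fingers": 0.4}
    - {"dx": 0,"dy": 0,"dz": -35,"turn": 0,"fingers": 0.4}
    - {"dx": 0,"dy": 0,"dz": -35,"turn": 0,"fingers": 0.4}
    - {"dx": 0,"dy": 0,"dz": -35,"turn": 0,"fingers": 0.4}
    - {"dx": 0,"dy": 0,"dz": -30,"turn": 0,"fingers": 0.4}
    - {"dx": 0,"dy": 0,"dz": -25,"turn": 0,"fingers": 0.4}
    - {"dx": 0,"dy": 0,"dz": -15,"turn": 0,"fingers": 0.4}
    - {"dx": 0,"dy": 0,"dz": 0,"turn": 0,"fingers": 0.4}

```text
clock: 3.1
position: [0.5429, 0.004, 0.0471]
ee_rot: [-0.004, 0.99, 0.137, 0.009]
contact_force: [0.7, -0.2, 0.5]
width: 0.0258
```

```bash
python3 -c "
from st import *
st()"
```

```text
t 3.1 carton xyz [-0.0048 -0.0597  0.0471] world [0.5429 0.004  0.0471] F [ 0.7 -0.2  0.5] w 0.0258 tips 0.011 rot [-0.004  0.99   0.137  0.009]
```

play_rows:
  series:
    - {"dx": 4,"dy": 0,"dz": -12,"turn": -0.01,"fingers": 0.4}
    - {"dx": 0,"dy": 0,"dz": 0,"turn": 0,"fingers": 0.4}
    - {"dx": -2,"dy": 8,"dz": 0,"turn": 0,"fingers": 0.4}
    - {"dx": -2,"dy": 8,"dz": 0,"turn": 0,"fingers": 0.4}
    - {"dx": -2,"dy": 8,"dz": 0,"turn": 0,"fingers": 0.4}
    - {"dx": -2,"dy": 8,"dz": 0,"turn": 0,"fingers": 0.4}
    - {"dx": 0,"dy": 0,"dz": 0,"turn": 0,"fingers": 0.4}

```text
clock: 3.68
position: [0.5403, 0.042, 0.0392]
ee_rot: [-0.003, 0.991, 0.134, 0.013]
contact_force: [0.1, -0.3, -0.5]
width: 0.0254
```

```bash
python3 -c "
from st import *
st()"
```

```text
t 3.68 carton xyz [ 0.0025 -0.0223  0.0392] world [0.5403 0.042  0.0392] F [ 0.1 -0.3 -0.5] w 0.0254 tips 0.011 rot [-0.003  0.991  0.134  0.013]
```

play_rows:
  series:
    - {"dx": -3,"dy": 7,"dz": -3,"turn": 0,"fingers": 0.4}
    - {"dx": -3,"dy": 7,"dz": -1,"turn": 0,"fingers": 0.4}
    - {"dx": -2,"dy": 6,"dz": 0,"turn": 0,"fingers": 0.4}
    - {"dx": 0,"dy": 0,"dz": 0,"turn": 0,"fingers": 0.4}

```text
clock: 4.02
position: [0.534, 0.0638, 0.0373]
ee_rot: [-0.002, 0.991, 0.135, 0.017]
contact_force: [0.6, -0.8, 0.6]
width: 0.0253
```

```bash
python3 -c "
from st import *
st()"
```

```text
t 4.02 carton xyz [0.002  0.0003 0.0373] world [0.534  0.0638 0.0373] F [ 0.6 -0.8  0.6] w 0.0253 tips 0.011 rot [-0.002  0.991  0.135  0.017]
```

Pushing on in small steps until the force rises.

play_rows:
  series:
    - {"dx": -1,"dy": 4,"dz": 0,"turn": 0,"fingers": 0.4}
    - {"dx": -1,"dy": 4,"dz": 0,"turn": 0,"fingers": 0.4}
    - {"dx": 0,"dy": 1,"dz": 0,"turn": 0,"fingers": 0.4}

```text
clock: 4.27
position: [0.5317, 0.0726, 0.0373]
ee_rot: [-0.001, 0.991, 0.135, 0.016]
contact_force: [0.0, -8.2, 2.6]
width: 0.0259
```

play_rows:
  series:
    - {"dx": -1,"dy": 4,"dz": 0,"turn": 0,"fingers": 0.4}
    - {"dx": 0,"dy": 2,"dz": 0,"turn": 0,"fingers": 0.4}

```text
clock: 4.43
position: [0.5317, 0.0725, 0.0374]
ee_rot: [0.006, 0.99, 0.138, 0.016]
contact_force: [-0.4, -6.0, 0.4]
width: 0.0254
```

```bash
python3 -c "
from st import *
st()"
```

```text
t 4.43 carton xyz [0.002  0.0093 0.0374] world [0.5317 0.0725 0.0374] F [-0.4 -6.   0.4] w 0.0254 tips 0.011 rot [0.006 0.99  0.138 0.016]
```

play_rows:
  series:
    - {"dx": -2,"dy": 8,"dz": 0,"turn": 0,"fingers": 0.4}
    - {"dx": -2,"dy": 8,"dz": 0,"turn": 0,"fingers": 0.4}
    - {"dx": 2,"dy": -8,"dz": 0,"turn": 0,"fingers": 0.4}
    - {"dx": 2,"dy": -8,"dz": 5,"turn": 0,"fingers": 1}
    - {"dx": 2,"dy": -8,"dz": 35,"turn": 0,"fingers": 1}
    - {"dx": 0,"dy": 0,"dz": 35,"turn": 0,"fingers": 1}
    - {"dx": 0,"dy": 0,"dz": 35,"turn": 0,"fingers": 1}
    - {"dx": 0,"dy": 0,"dz": 35,"turn": 0,"fingers": 1}
    - {"dx": 0,"dy": 0,"dz": 35,"turn": 0,"fingers": 1}
    - {"dx": 0,"dy": 0,"dz": 30,"turn": 0,"fingers": 1}
    - {"dx": 0,"dy": 0,"dz": 0,"turn": 0,"fingers": 1}

```text
clock: 5.35
position: [0.5298, 0.0497, 0.2552]
ee_rot: [0.014, 0.99, 0.142, 0.01]
contact_force: [0.9, 0.1, 0.2]
width: -0.0001
```

```bash
python3 -c "
from st import *
st()
s=get_state();w=get_image('wrist');q=np.load('q.npy');save(w,'w2.png',s=1.3)
print((wproj(w,s,T(q,[[-.035,.02,.046],[.035,.02,.046],[-.042,.07,.056],[.042,.07,.056],[-.063,.122,.08],[.063,.122,.08],le(q[3],-1),le(q[3],1)]))*1.3).round())"
```

```text
t 5.35 carton xyz [-0.0057 -0.0122  0.2552] world [0.5298 0.0497 0.2552] F [0.9 0.1 0.2] w -0.0001 tips 0.011 rot [0.014 0.99  0.142 0.01 ]
[[298. 170.]
 [378. 172.]
 [290. 113.]
 [390. 116.]
 [261.  48.]
 [423.  54.]
 [248. -12.]
 [445.  -4.]]
```

View pics/w2.png

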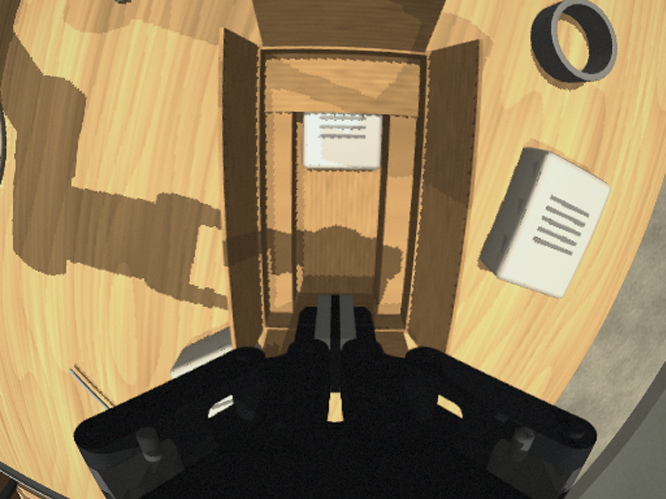

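The charger's near end shows at row 169 and the fit predicts 170 for fully home, so it is home under the ledge. Next is the ledge-end flap, approached from outside.

play_rows:
  series:
    - {"dx": -8,"dy": 34,"dz": 0,"turn": -0.01,"fingers": 1}
    - {"dx": -8,"dy": 34,"dz": 0,"turn": -0.01,"fingers": 1}
    - {"dx": -8,"dy": 34,"dz": 0,"turn": 0,"fingers": 1}
    - {"dx": -8,"dy": 34,"dz": 0,"turn": 0,"fingers": 1}
    - {"dx": -8,"dy": 34,"dz": 0,"turn": 0,"fingers": 1}
    - {"dx": -8,"dy": 34,"dz": 0,"turn": 0,"fingers": 1}
    - {"dx": 0,"dy": 0,"dz": -30,"turn": 0,"fingers": 1}
    - {"dx": 0,"dy": 0,"dz": -35,"turn": 0,"fingers": 1}
    - {"dx": 0,"dy": 0,"dz": -30,"turn": 0,"fingers": 1}
    - {"dx": 0,"dy": 0,"dz": 0,"turn": 0,"fingers": 1}

```text
clock: 6.23
position: [0.4675, 0.2666, 0.1459]
ee_rot: [0.007, 0.991, 0.131, -0.002]
contact_force: [-0.1, -0.1, -0.2]
width: 0.0
```

```bash
python3 -c "
from st import *
st()"
```

```text
t 6.23 carton xyz [-0.01    0.2134  0.1459] world [0.4675 0.2666 0.1459] F [-0.1 -0.1 -0.2] w 0.0 tips 0.011 rot [ 0.007  0.991  0.131 -0.002]
```

play_rows:
  series:
    - {"dx": 10,"dy": -2,"dz": -18,"turn": 0,"fingers": 1}
    - {"dx": 4,"dy": -16,"dz": 0,"turn": 0,"fingers": 1}
    - {"dx": 4,"dy": -16,"dz": 0,"turn": 0,"fingers": 1}
    - {"dx": 4,"dy": -16,"dz": 0,"turn": 0,"fingers": 1}
    - {"dx": 4,"dy": -14,"dz": 0,"turn": 0,"fingers": 1}
    - {"dx": 0,"dy": 0,"dz": 0,"turn": 0,"fingers": 1}

```text
clock: 6.73
position: [0.4889, 0.2021, 0.1249]
ee_rot: [0.006, 0.991, 0.131, -0.01]
contact_force: [-0.3, 0.4, 0.8]
width: 0.0
```

```bash
python3 -c "
from st import *
st()"
```

```text
t 6.73 carton xyz [-0.0059  0.1456  0.1249] world [0.4889 0.2021 0.1249] F [-0.3  0.4  0.8] w 0.0 tips 0.011 rot [ 0.006  0.991  0.131 -0.01 ]
```

play_rows:
  series:
    - {"dx": 6,"dy": -14,"dz": 0,"turn": 0,"fingers": 1}
    - {"dx": 6,"dy": -14,"dz": 0,"turn": 0,"fingers": 1}
    - {"dx": 4,"dy": -14,"dz": -3,"turn": 0,"fingers": 1}
    - {"dx": 2,"dy": -8,"dz": -8,"turn": 0,"fingers": 1}
    - {"dx": 2,"dy": -8,"dz": -8,"turn": 0,"fingers": 1}
    - {"dx": 0,"dy": 0,"dz": 0,"turn": 0,"fingers": 1}

```text
clock: 7.23
position: [0.5084, 0.1458, 0.1076]
ee_rot: [0.001, 0.992, 0.129, -0.01]
contact_force: [0.8, 0.0, -0.3]
width: -0.0002
```

```bash
python3 -c "
from st import *
st()"
```

```text
t 7.23 carton xyz [-0.0016  0.0862  0.1076] world [0.5084 0.1458 0.1076] F [ 0.8  0.  -0.3] w -0.0002 tips 0.011 rot [ 0.001  0.992  0.129 -0.01 ]
```

play_rows:
  series:
    - {"dx": 2,"dy": -6,"dz": -6,"turn": 0,"fingers": 1}
    - {"dx": 1,"dy": -4,"dz": -6,"turn": 0,"fingers": 1}
    - {"dx": 0,"dy": 0,"dz": -4,"turn": 0,"fingers": 1}
    - {"dx": 0,"dy": 0,"dz": -3,"turn": 0,"fingers": 1}

```text
clock: 7.57
position: [0.5122, 0.1361, 0.0929]
ee_rot: [0.001, 0.992, 0.129, -0.009]
contact_force: [-9.3, -0.8, 36.5]
width: -0.0001
```

play_rows:
  series:
    - {"dx": 0,"dy": 0,"dz": -4,"turn": 0,"fingers": 1}
    - {"dx": 0,"dy": 0,"dz": -4,"turn": 0,"fingers": 1}

```text
clock: 7.73
position: [0.5121, 0.1361, 0.0931]
ee_rot: [0.001, 0.991, 0.13, -0.008]
contact_force: [-8.7, -2.4, 29.4]
width: 0.0
```

```bash
python3 -c "
from st import *
st()"
```

```text
t 7.73 carton xyz [-0.0005  0.0759  0.0931] world [0.5121 0.1361 0.0931] F [-8.7 -2.4 29.4] w 0.0 tips 0.011 rot [ 0.001  0.991  0.13  -0.008]
```

play_rows:
  series:
    - {"dx": 0,"dy": 0,"dz": 35,"turn": 0,"fingers": 1}
    - {"dx": 0,"dy": 0,"dz": 35,"turn": 0,"fingers": 1}
    - {"dx": 0,"dy": 0,"dz": 35,"turn": 0,"fingers": 1}
    - {"dx": 0,"dy": 0,"dz": 35,"turn": 0,"fingers": 1}
    - {"dx": 9,"dy": -34,"dz": 0,"turn": 0,"fingers": 1}
    - {"dx": 9,"dy": -34,"dz": 0,"turn": 0,"fingers": 1}
    - {"dx": 9,"dy": -34,"dz": 0,"turn": 0,"fingers": 1}
    - {"dx": 9,"dy": -34,"dz": 0,"turn": 0,"fingers": 1}
    - {"dx": 9,"dy": -34,"dz": 0,"turn": 0,"fingers": 1}
    - {"dx": 9,"dy": -34,"dz": 0,"turn": 0,"fingers": 1}
    - {"dx": 9,"dy": -34,"dz": 0,"turn": 0,"fingers": 1}
    - {"dx": 9,"dy": -34,"dz": 0,"turn": 0,"fingers": 1}
    - {"dx": 0,"dy": 0,"dz": 0,"turn": 0,"fingers": 1}

```text
clock: 8.82
position: [0.5834, -0.1422, 0.2395]
ee_rot: [0.001, 0.991, 0.137, -0.006]
contact_force: [0.5, 0.9, -0.1]
width: -0.0002
```

```bash
python3 -c "
from st import *
st()"
```

```text
t 8.82 carton xyz [-0.0033 -0.2114  0.2395] world [ 0.5834 -0.1422  0.2395] F [ 0.5  0.9 -0.1] w -0.0002 tips 0.011 rot [ 0.001  0.991  0.137 -0.006]
```

play_rows:
  series:
    - {"dx": 3,"dy": 0,"dz": -35,"turn": -0.01,"fingers": 1}
    - {"dx": 3,"dy": 0,"dz": -35,"turn": 0,"fingers": 1}
    - {"dx": 3,"dy": 0,"dz": -35,"turn": 0,"fingers": 1}
    - {"dx": 0,"dy": 0,"dz": -8,"turn": 0,"fingers": 1}
    - {"dx": -4,"dy": 15,"dz": 0,"turn": 0,"fingers": 1}
    - {"dx": -4,"dy": 15,"dz": 0,"turn": 0,"fingers": 1}
    - {"dx": -4,"dy": 15,"dz": 0,"turn": 0,"fingers": 1}
    - {"dx": 0,"dy": 0,"dz": 0,"turn": 0,"fingers": 1}

```text
clock: 9.48
position: [0.5808, -0.0943, 0.1243]
ee_rot: [0.001, 0.992, 0.129, -0.004]
contact_force: [-0.1, 1.2, -0.0]
width: -0.0
```

```bash
python3 -c "
from st import *
st()"
```

```text
t 9.48 carton xyz [ 0.0064 -0.1645  0.1243] world [ 0.5808 -0.0943  0.1243] F [-0.1  1.2 -0. ] w -0.0 tips 0.011 rot [ 0.001  0.992  0.129 -0.004]
```

play_rows:
  series:
    - {"dx": -6,"dy": 13,"dz": 0,"turn": 0,"fingers": 1}
    - {"dx": -6,"dy": 13,"dz": 0,"turn": 0,"fingers": 1}
    - {"dx": -4,"dy": 13,"dz": 0,"turn": 0,"fingers": 1}
    - {"dx": -4,"dy": 13,"dz": 0,"turn": 0,"fingers": 1}
    - {"dx": -4,"dy": 11,"dz": 0,"turn": 0,"fingers": 1}
    - {"dx": -2,"dy": 6,"dz": -8,"turn": 0,"fingers": 1}
    - {"dx": -2,"dy": 6,"dz": -8,"turn": 0,"fingers": 1}
    - {"dx": 0,"dy": 0,"dz": 0,"turn": 0,"fingers": 1}

```text
clock: 10.15
position: [0.552, -0.0085, 0.1147]
ee_rot: [0.004, 0.991, 0.132, 0.003]
contact_force: [-1.3, -1.0, 0.6]
width: 0.0002
```

```bash
python3 -c "
from st import *
st()"
```

```text
t 10.15 carton xyz [ 0.0008 -0.0742  0.1147] world [ 0.552  -0.0085  0.1147] F [-1.3 -1.   0.6] w 0.0002 tips 0.011 rot [0.004 0.991 0.132 0.003]
```

play_rows:
  series:
    - {"dx": 1,"dy": -7,"dz": -6,"turn": 0,"fingers": 1}
    - {"dx": 0,"dy": -3,"dz": -6,"turn": 0,"fingers": 1}
    - {"dx": 0,"dy": 0,"dz": -6,"turn": 0,"fingers": 1}
    - {"dx": 0,"dy": 0,"dz": -5,"turn": 0,"fingers": 1}
    - {"dx": 0,"dy": 0,"dz": -3,"turn": 0,"fingers": 1}

```text
clock: 10.57
position: [0.5539, -0.0194, 0.0933]
ee_rot: [0.002, 0.991, 0.131, 0.004]
contact_force: [-9.1, 3.9, 33.4]
width: 0.0002
```

```bash
python3 -c "
from st import *
st()"
```

```text
t 10.57 carton xyz [-0.0002 -0.0852  0.0933] world [ 0.5539 -0.0194  0.0933] F [-9.1  3.9 33.4] w 0.0002 tips 0.011 rot [0.002 0.991 0.131 0.004]
```

play_rows:
  series:
    - {"dx": 0,"dy": 0,"dz": 35,"turn": 0,"fingers": 1}
    - {"dx": 0,"dy": 0,"dz": 38,"turn": 0,"fingers": 1}
    - {"dx": 0,"dy": 0,"dz": 38,"turn": 0,"fingers": 1}
    - {"dx": -10,"dy": 5,"dz": 30,"turn": 0,"fingers": 1}
    - {"dx": -34,"dy": 10,"dz": 0,"turn": 0,"fingers": 1}
    - {"dx": -34,"dy": 10,"dz": 0,"turn": 0,"fingers": 1}
    - {"dx": -34,"dy": 10,"dz": 0,"turn": 0,"fingers": 1}
    - {"dx": -34,"dy": 10,"dz": 0,"turn": 0,"fingers": 1}
    - {"dx": -24,"dy": 6,"dz": 0,"turn": 0,"fingers": 1}
    - {"dx": 0,"dy": 0,"dz": 0,"turn": 0,"fingers": 1}

```text
clock: 11.4
position: [0.3802, 0.0253, 0.2366]
ee_rot: [0.003, 0.992, 0.123, 0.004]
contact_force: [0.3, -0.3, 0.0]
width: 0.0003
```

```bash
python3 -c "
from st import *
st();t=get_image('top');s=get_image('side')
a=cv2.resize(t['pixels'][132:222,198:328],None,fx=4,fy=4,interpolation=cv2.INTER_CUBIC);b=cv2.resize(s['pixels'][135:225,215:310],(380,360),interpolation=cv2.INTER_CUBIC)
b=b[:,:280] if 0 else cv2.resize(b,(280,265));b=np.vstack([b,np.zeros((95,280,3),np.uint8)])
cv2.imwrite('pics/m1.png',np.hstack([a,b])[:,:,::-1])"
```

```text
t 11.4 carton xyz [-0.1566  0.0028  0.2366] world [0.3802 0.0253 0.2366] F [ 0.3 -0.3  0. ] w 0.0003 tips 0.011 rot [0.003 0.992 0.123 0.004]
```

View pics/m1.png

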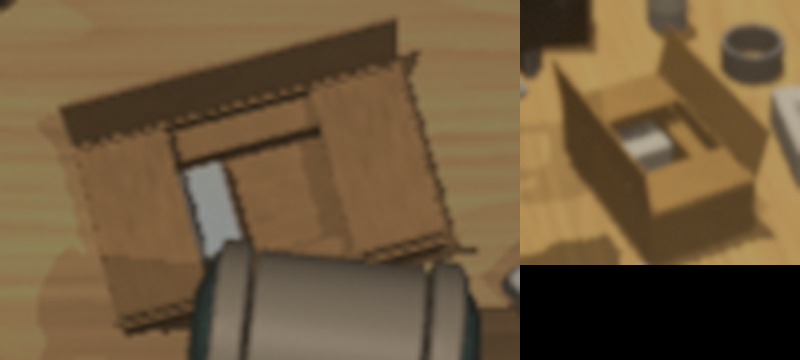

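Both end flaps lie flat, at about (130,230) and (380,160) in the picture. The charger is still under the ledge and the long flaps are upright. Now the front flap.

play_rows:
  series:
    - {"dx": 0,"dy": 0,"dz": -35,"turn": 0.01,"fingers": 1}
    - {"dx": 0,"dy": 0,"dz": -35,"turn": 0,"fingers": 1}
    - {"dx": 0,"dy": 0,"dz": -30,"turn": 0,"fingers": 1}
    - {"dx": 0,"dy": 0,"dz": -5,"turn": 0,"fingers": 1}
    - {"dx": 15,"dy": 4,"dz": 0,"turn": 0,"fingers": 1}
    - {"dx": 15,"dy": 4,"dz": 0,"turn": 0,"fingers": 1}
    - {"dx": 0,"dy": 0,"dz": 0,"turn": 0,"fingers": 1}

```text
clock: 12.08
position: [0.4286, 0.028, 0.1304]
ee_rot: [0.006, 0.992, 0.125, 0.013]
contact_force: [1.1, -0.3, -0.0]
width: 0.0001
```

```bash
python3 -c "
from st import *
st()"
```

```text
t 12.08 carton xyz [-0.1091 -0.0071  0.1304] world [0.4286 0.028  0.1304] F [ 1.1 -0.3 -0. ] w 0.0001 tips 0.011 rot [0.006 0.992 0.125 0.013]
```

play_rows:
  series:
    - {"dx": 13,"dy": 6,"dz": 0,"turn": 0,"fingers": 1}
    - {"dx": 13,"dy": 5,"dz": 0,"turn": 0,"fingers": 1}
    - {"dx": 13,"dy": 4,"dz": 0,"turn": 0,"fingers": 1}
    - {"dx": 10,"dy": 3,"dz": -2,"turn": 0,"fingers": 1}
    - {"dx": 5,"dy": 1,"dz": -8,"turn": 0,"fingers": 1}
    - {"dx": 3,"dy": 1,"dz": -8,"turn": 0,"fingers": 1}
    - {"dx": 0,"dy": 0,"dz": 0,"turn": 0,"fingers": 1}

```text
clock: 12.67
position: [0.4956, 0.0474, 0.1155]
ee_rot: [0.007, 0.992, 0.126, 0.016]
contact_force: [-0.4, -0.1, 0.2]
width: 0.0002
```

```bash
python3 -c "
from st import *
st()"
```

```text
t 12.67 carton xyz [-0.0393 -0.0056  0.1155] world [0.4956 0.0474 0.1155] F [-0.4 -0.1  0.2] w 0.0002 tips 0.011 rot [0.007 0.992 0.126 0.016]
```

play_rows:
  series:
    - {"dx": 3,"dy": 1,"dz": -7,"turn": 0,"fingers": 1}
    - {"dx": 2,"dy": 1,"dz": -6,"turn": 0,"fingers": 1}
    - {"dx": 0,"dy": 0,"dz": -5,"turn": 0,"fingers": 1}
    - {"dx": 0,"dy": 0,"dz": -4,"turn": 0,"fingers": 1}
    - {"dx": 0,"dy": 0,"dz": -3,"turn": 0,"fingers": 1}

```text
clock: 13.08
position: [0.5008, 0.0491, 0.0978]
ee_rot: [0.008, 0.992, 0.126, 0.018]
contact_force: [-6.8, -0.4, 22.4]
width: 0.0
```

```bash
python3 -c "
from st import *
st()"
```

```text
t 13.08 carton xyz [-0.0338 -0.0053  0.0978] world [0.5008 0.0491 0.0978] F [-6.8 -0.4 22.4] w 0.0 tips 0.011 rot [0.008 0.992 0.126 0.018]
```

play_rows:
  series:
    - {"dx": 0,"dy": 0,"dz": 35,"turn": 0,"fingers": 1}
    - {"dx": 0,"dy": 0,"dz": 38,"turn": 0,"fingers": 1}
    - {"dx": 0,"dy": 0,"dz": 38,"turn": 0,"fingers": 1}
    - {"dx": 10,"dy": 3,"dz": 30,"turn": 0,"fingers": 1}
    - {"dx": 34,"dy": 10,"dz": 0,"turn": 0,"fingers": 1}
    - {"dx": 34,"dy": 10,"dz": 0,"turn": 0,"fingers": 1}
    - {"dx": 34,"dy": 10,"dz": 0,"turn": 0,"fingers": 1}
    - {"dx": 34,"dy": 10,"dz": 0,"turn": 0,"fingers": 1}
    - {"dx": 30,"dy": 8,"dz": 0,"turn": 0,"fingers": 1}
    - {"dx": 0,"dy": 0,"dz": 0,"turn": 0,"fingers": 1}

```text
clock: 13.92
position: [0.6738, 0.1017, 0.2453]
ee_rot: [0.008, 0.992, 0.124, 0.016]
contact_force: [-0.2, -0.1, 0.7]
width: -0.0001
```

```bash
python3 -c "
from st import *
st()"
```

```text
t 13.92 carton xyz [0.1469 0.0009 0.2453] world [0.6738 0.1017 0.2453] F [-0.2 -0.1  0.7] w -0.0001 tips 0.011 rot [0.008 0.992 0.124 0.016]
```

play_rows:
  series:
    - {"dx": 0,"dy": 0,"dz": -35,"turn": 0.01,"fingers": 1}
    - {"dx": 0,"dy": 0,"dz": -35,"turn": 0,"fingers": 1}
    - {"dx": 0,"dy": 0,"dz": -35,"turn": 0,"fingers": 1}
    - {"dx": 0,"dy": 0,"dz": -8,"turn": 0,"fingers": 1}
    - {"dx": 0,"dy": 0,"dz": 0,"turn": 0,"fingers": 1}

```text
clock: 14.33
position: [0.673, 0.1017, 0.1267]
ee_rot: [0.008, 0.991, 0.13, 0.016]
contact_force: [0.0, 0.8, -0.5]
width: 0.0002
```

```bash
python3 -c "
from st import *
st()"
```

```text
t 14.33 carton xyz [0.1461 0.0011 0.1267] world [0.673  0.1017 0.1267] F [ 0.   0.8 -0.5] w 0.0002 tips 0.011 rot [0.008 0.991 0.13  0.016]
```

play_rows:
  series:
    - {"dx": -15,"dy": -4,"dz": 0,"turn": 0,"fingers": 1}
    - {"dx": -15,"dy": -4,"dz": 0,"turn": 0,"fingers": 1}
    - {"dx": -15,"dy": -4,"dz": 0,"turn": 0,"fingers": 1}
    - {"dx": -14,"dy": -4,"dz": 0,"turn": 0,"fingers": 1}
    - {"dx": -13,"dy": -4,"dz": 0,"turn": 0,"fingers": 1}
    - {"dx": -10,"dy": -3,"dz": 0,"turn": 0,"fingers": 1}
    - {"dx": 0,"dy": 0,"dz": 0,"turn": 0,"fingers": 1}

```text
clock: 14.92
position: [0.5902, 0.0774, 0.1357]
ee_rot: [0.008, 0.991, 0.13, 0.021]
contact_force: [0.0, 0.6, 1.2]
width: -0.0
```

```bash
python3 -c "
from st import *
st()"
```

```text
t 14.92 carton xyz [ 0.0598 -0.001   0.1357] world [0.5902 0.0774 0.1357] F [0.  0.6 1.2] w -0.0 tips 0.011 rot [0.008 0.991 0.13  0.021]
```

play_rows:
  series:
    - {"dx": -8,"dy": -2,"dz": -12,"turn": 0,"fingers": 1}
    - {"dx": -8,"dy": -2,"dz": -10,"turn": 0,"fingers": 1}
    - {"dx": -5,"dy": -1,"dz": -8,"turn": 0,"fingers": 1}
    - {"dx": 0,"dy": 0,"dz": 0,"turn": 0,"fingers": 1}

```text
clock: 15.25
position: [0.5737, 0.0722, 0.1117]
ee_rot: [0.009, 0.991, 0.129, 0.029]
contact_force: [-0.2, 0.4, -0.2]
width: -0.0001
```

```bash
python3 -c "
from st import *
st()"
```

```text
t 15.25 carton xyz [ 0.0425 -0.0018  0.1117] world [0.5737 0.0722 0.1117] F [-0.2  0.4 -0.2] w -0.0001 tips 0.011 rot [0.009 0.991 0.129 0.029]
```

play_rows:
  series:
    - {"dx": -6,"dy": -1,"dz": -6,"turn": 0,"fingers": 1}
    - {"dx": -3,"dy": -1,"dz": -6,"turn": 0,"fingers": 1}
    - {"dx": 0,"dy": 0,"dz": -5,"turn": 0,"fingers": 1}
    - {"dx": 0,"dy": 0,"dz": -4,"turn": 0,"fingers": 1}
    - {"dx": 0,"dy": 0,"dz": -3,"turn": 0,"fingers": 1}

```text
clock: 15.67
position: [0.5675, 0.0703, 0.098]
ee_rot: [0.01, 0.991, 0.13, 0.033]
contact_force: [-6.7, 0.6, 17.3]
width: 0.0002
```

play_rows:
  series:
    - {"dx": 0,"dy": 0,"dz": -3,"turn": 0,"fingers": 1}

```text
clock: 15.75
position: [0.5674, 0.0703, 0.098]
ee_rot: [0.01, 0.991, 0.13, 0.034]
contact_force: [-5.8, -0.8, 17.3]
width: -0.0001
```

```bash
python3 -c "
from st import *
st()"
```

```text
t 15.75 carton xyz [ 0.036 -0.002  0.098] world [0.5674 0.0703 0.098 ] F [-5.8 -0.8 17.3] w -0.0001 tips 0.011 rot [0.01  0.991 0.13  0.034]
```

play_rows:
  series:
    - {"dx": 0,"dy": 0,"dz": 30,"turn": 0,"fingers": 1}
    - {"dx": 0,"dy": 0,"dz": 38,"turn": 0,"fingers": 1}
    - {"dx": 0,"dy": 0,"dz": 38,"turn": 0,"fingers": 1}
    - {"dx": 0,"dy": -20,"dz": 30,"turn": 0,"fingers": 1}
    - {"dx": 0,"dy": -38,"dz": 10,"turn": 0,"fingers": 1}
    - {"dx": 0,"dy": -38,"dz": 0,"turn": 0,"fingers": 1}
    - {"dx": 0,"dy": -38,"dz": 0,"turn": 0,"fingers": 1}
    - {"dx": 0,"dy": -38,"dz": 0,"turn": 0,"fingers": 1}
    - {"dx": 0,"dy": -38,"dz": 0,"turn": 0,"fingers": 1}
    - {"dx": 0,"dy": 0,"dz": 0,"turn": 0,"fingers": 1}

```text
clock: 16.58
position: [0.5676, -0.1466, 0.2521]
ee_rot: [0.012, 0.99, 0.134, 0.036]
contact_force: [0.0, 0.0, -0.2]
width: -0.0
```

```bash
python3 -c "
from st import *
st();q=np.load('q.npy');q[3:7]=0
t=get_image('top');s=get_image('side');st_=get_state();w=get_image('wrist')
P=T(q,[fr(0,1),fr(0,-1),bk(0,1),bk(0,-1)])
print(((proj(s,P)-[205,125])*[400/120,300/90]).round(),(wproj(w,st_,P)*400/512).round())
a=cv2.resize(t['pixels'][75:255,130:370],(400,300));b=cv2.resize(s['pixels'][125:215,205:325],(400,300),interpolation=cv2.INTER_CUBIC);c=cv2.resize(w['pixels'],(400,300))
cv2.imwrite('pics/e1.png',np.vstack([np.hstack([a,b]),np.hstack([c,c*0])])[:,:,::-1])"
```

```text
t 16.58 carton xyz [-0.0197 -0.2116  0.2521] world [ 0.5676 -0.1466  0.2521] F [ 0.   0.  -0.2] w -0.0 tips 0.011 rot [0.012 0.99  0.134 0.036]
[[131. 128.]
 [239. 255.]
 [133. 128.]
 [240. 254.]] [[208. -91.]
 [207.  68.]
 [210. -91.]
 [208.  68.]]
```

View pics/e1.png

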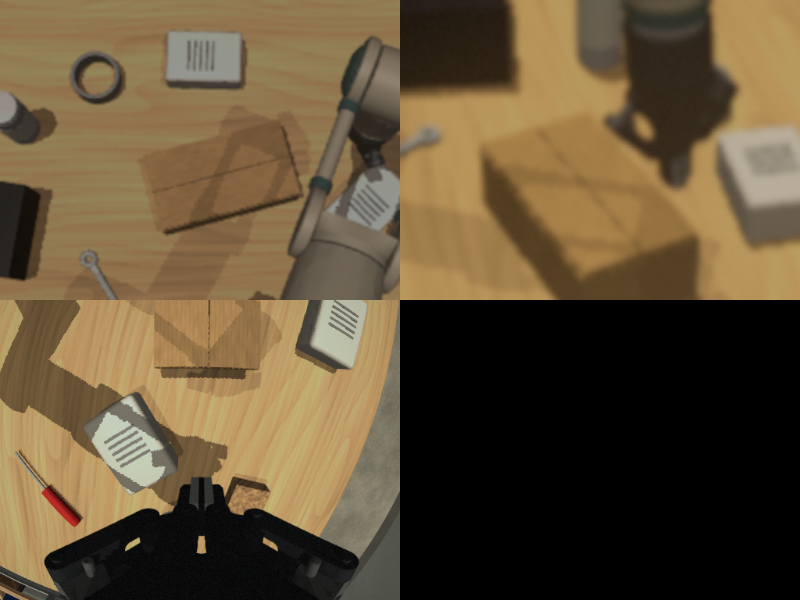

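The carton is closed. Both long flaps lie flat and meet at the seam, seen at (220,175) in the top view and (620,195) in the side view. The bystanders that show in these views look undisturbed, and the arm is clear.

```bash
python3 -c "
from rig import *
sign_off()"
```

```text
the job is handed in; nothing more can be done
```

I packed the charger away and closed the carton, then handed the job in at about 17 s of the 54 s allowed. The hand-in gives no verdict.

- **Charger:** I pushed it about 60 mm along the channel until it stopped at the end wall, where the force rose to about 8 N. The tool stopped within 1 mm of the fully-home position. A wrist picture showed the charger's near end at row 169, against 170 predicted for fully home. The flaps hide it now, so that was the last direct look.
- **Flaps:** I folded the ledge-end flap, the plain-end flap, the front flap and then the back flap. Each was pressed down until it stopped, with readings of 17 to 37 N.
- **Last pictures:** The top, side and wrist views show all flaps flat and the long flaps meeting at the seam. The robot was touching nothing.
- **Loose ends:** On the two long flaps the fingertips stopped about 1 mm higher than I calculated, which is within the measuring error. The cup was not in the final pictures. The other bystanders looked undisturbed, by eye only.

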